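Call a resident to the hatch and show her her lunch

ROBOT

A 6-joint arm with a two-finger parallel gripper is mounted at the origin on the work surface. World frame = base frame: x ahead of the robot, y to its left, z up, the work surface at z = 0. Lengths are in mm, angles in rad, forces in N, time in s.
With the tool pointing down it reaches from about 275 to 750 mm from the base axis. Payload 10.2 kg.
Tool frame: the origin (TCP) lies midway between the tips of the shut fingers; the grasp point (between the pads) lies 19 mm behind it (ctrl.tcp_to_grasp is the z of the grasp point in the tool frame, in mm); z points along the fingers, y is the direction in which the jaws open and shut (so a half turn about z gives the same grasp; the last joint's range is limited). The gripper opens to 85 mm and grips with 20 to 120 N. Pads are 22 mm wide; open, the fingers measure 114 mm over their backs; the gripper's body (76 mm by 85 mm) begins 54 mm behind the grasp point. The pads swing forward as they close: fully open they stand 13 mm farther back than shut.
Start: joints at [1.002, 0.313, 1.498, -0, 1.331, -0.223], TCP at [177.961, 493.924, 231.294] pointing down, gripper open.
Joint ranges: [-2.94, 2.94], [-0.97, 2.17], [0.19, 2.56], [-1.23, 4.37], [0.02, 3.11], [-2.88, 2.88]. Speed limits (rad/s): [2.39, 2.39, 3.01, 3.14, 3.14, 3.14].

INTERFACE

Orientations are given as a unit quaternion [w, x, y, z].
In Python, from rig import sensors, capture, order, ctrl gives the robot as it stands. The module is installed in compiled form; this text tells all that it offers.
- The arm moves only by the tool play_rows, never from a script. Its argument "deltas" is a list of rows, each a list of 7 numbers: the shift along the world's x, y, z in units of 40 mm (1.0 is 40 mm), then the turn, a rotation vector about the world's x, y, z in units of 6 degrees (1.0 is 6 degrees), then the opening, from -1 (shut) to 1 (fully open). A call has 1 to 8 rows; each row shifts and turns the commanded pose from where the row before left it; what a row does not reach is not made up. A row lasts 1/12 s, in which the tool goes at most 41.7 mm and 7.16 degrees, less where a joint would pass 70% of its speed; a pose out of reach is approached as far as the arm can. A call is refused whole if a number of a shift passes 1 or a number of a turn 1, either way. A call with a gripper value outside its range is refused whole. The fingers move at their own pace and stop on an object; "squeeze" is the grip in N (left out, the last holds). Time passes only in rows, so rows that do not move let the fingers close. It gives the time, the measured TCP pose, the force and the opening at its end, in the units of the state.
- sensors.sense(): the state, without advancing time (a new reading comes with each control period).
- capture(name): name is "side" or "top" or "wrist"; returns a dict with "pixels" (480x640x3 uint8, red, green, blue), "z_map" (480x640 float32, mm along the optical axis (not along the pixel's ray), 0 where there is no reading), "fx", "fy", "cx", "cy" (pixels), "eye" and "rotation" of the camera in the world; the wrist camera has in their place "tool_from_camera" (4x4, takes a point from camera to tool coordinates, whose origin is the TCP and whose axes are the flange's). Camera axes: x right, y down, z forward; pixel columns grow to the right and rows downward; lengths in mm; the calibration is good to about 2 mm. A picture is of the moment at which its call begins: read the wrist's pose just before it.
- order.finish_job(): hands the job in, once; it reports no verdict.
The state is a dict: "time_s": time; "joints": joint angles; "dq": joint speeds; "tau": joint torques, N m; "eef_pos": TCP position; "ee_rot": TCP orientation; "force": force on the tool from outside, world axes, zero at the start; "wrist_torque": the same for the moment, N m; "grip_width": opening from 0.0 (shut) to 1.0 (fully open).
Only numpy, scipy, OpenCV 4.12 (cv2) and the standard library are available. Lean on these libraries where they do the work, as an engineer would, in place of code of your own. Each camera call takes 0.05 s, during which the arm holds its last target. There are 200 camera calls.

TASK

A resident's lunch has come to the hatch: press the plunger of the counter bell to ring it, then point at her lunch, the two boxes stacked one on the other, and then at the empty signing box at the foot of the form on the clipboard. Each time bring the closed fingertips to a few centimetres above the middle of what you point at and stay there for two seconds without touching it. Point at no other lunch, and leave everything on the counter untouched but the bell.

Things in the scene. Friction and masses are not known exactly. Their poses are not given: they have to be found in the camera images.
- bell_plunger (a joint): plunger of the counter bell (chromed dome 84 mm across and 43 mm high on a black foot 92 mm across, screwed to the counter): 0 = up, 0.006 m = pressed right down; it rings from 0.004 m. A spring pushes back with 1.5 N when up, 4.5 N when down, and brings it up again by itself
- bell_top (a point): middle of the top face of the bell's plunger, a steel disc 24 mm across, 60 mm above the counter when up; pressed straight down; z up
- stack_upper_lid (a point): middle of the upper lid of the lunch of two stacked boxes, about 116 mm above the counter; lid 150 mm along x, 100 mm along y, z up
- stack_lower: lower box of the stacked lunch: rectangular food box of frosted grey-white plastic with a white lid, 150 x 100 mm and 58 mm high, 0.4 kg, origin under its middle, x along its length, z up
- stack_upper: upper box of the stacked lunch, lying loose on the lower one: rectangular food box of frosted grey-white plastic with a white lid, 150 x 100 mm and 58 mm high, 0.4 kg, origin under its middle, x along its length, z up
- single: another lunch, one box alone: rectangular food box of frosted grey-white plastic with a white lid, 150 x 100 mm and 58 mm high, 0.4 kg, origin under its middle, x along its length, z up
- single_lid (a point): middle of the single box's lid, 58 mm above the counter, z up
- tub: another lunch, a round frosted grey-white tub with a white lid, 114 mm across the lid, 74 mm high, 0.4 kg, origin under its middle, z up
- tub_lid (a point): middle of the round tub's lid, 74 mm above the counter, z up
- sign_box (a point): middle of the empty signing box printed on the form, an inked rectangle 40 mm along x by 70 mm along y, 5 mm above the counter, z up
- clipboard: wooden clipboard 180 mm along x, 125 mm along y, 5 mm thick with its form, fixed; origin under its middle; steel clip, 14 mm high, at its -x end; the foot of the form with the signing box at its +x end, 50 mm from the middle
- pen_can: red tin 75 mm across, 110 mm high, with pens sticking up to 180 mm; loose, origin under its middle
- mug: white mug 80 mm across, 90 mm high, handle at its +y; loose, origin under its middle
- tape: roll of brown tape lying flat, 90 mm across, 24 mm high; loose, origin under its middle
- torch: black torch lying along its x, 150 mm long, 40 mm high; loose, origin on the counter under its middle
- key: brass key with a yellow tag lying flat along its x, 106 mm long, 6 mm high; loose, origin on the counter under its middle
- peg_clip: green plastic clothes peg lying flat along its x, 75 mm long, 12 mm high; loose, origin on the counter under its middle

How it is judged:
By the outcome, as a careful person would: the job done as asked, in the order asked, and still so for the second after the job is handed in, with the robot touching nothing.
It also fails if it takes over 58 s, if anything falls off the work surface, if the arm or the gripper's body presses on something with over 40 N, if the wrist force passes 120 N, or if a joint passes its speed limit or range.

## Working session

There is one attempt and no reset: what is moved stays moved. The work goes in short steps, Python scripts to look and compute and a tool call to move; the robot and the scene stay as the last step left them, time stands still between calls to the robot, and variables do not carry over. Pictures are saved under pics/ and viewed, about 8 in all and at most 12, crops included, and the job is handed in when it is done.

Besides the shell and the picture viewer there is one more tool, called after "Call:" as a command line: name --pt "numbers of a row" for each row, then --argument value for the rest. play_rows: Moves the arm, as the interface text tells. Its arguments: {"type":"object","properties":{"deltas":{"type":"array","items":{"type":"array","items":{"type":"number"}}},"squeeze":{"type":"number"}},"required":["deltas"]}

```bash
mkdir -p pics; cat > h.py <<'E'
import numpy as np, cv2
from rig import sensors, capture, order, ctrl
def pts(c):
    z=c["z_map"]; v,u=np.mgrid[0:480,0:640]
    P=np.stack([(u-c["cx"])/c["fx"]*z,(v-c["cy"])/c["fy"]*z,z],-1)
    W=P@np.array(c["rotation"]).T+np.array(c["eye"]); W[z==0]=np.nan
    return W
def ray(c,u,v,h):
    d=np.array(c["rotation"])@np.array([(u-c["cx"])/c["fx"],(v-c["cy"])/c["fy"],1.]); e=np.array(c["eye"])
    return e+d*(h-e[2])/d[2]
E
python3 - <<'E'
from h import *
import pickle
for n in("top","side"):
    c=capture(n); pickle.dump(c,open(n+".pkl","wb")); cv2.imwrite(f"pics/{n}1.png",c["pixels"][...,::-1]); print(n,c["eye"],np.round(c["rotation"],3).tolist(),c["fx"])
s=sensors.sense();print(s["time_s"],s["eef_pos"],s["ee_rot"],s["force"])
E
```

```text
top [ 471.07674995    4.61729413 1157.91998526] [0.043, -0.7, 0.712, -0.035] 477.1297340237164
side [353.54238502 706.91231609 632.15673364] [0.074, -0.137, 0.883, -0.443] 461.34037371776736
0.1 [177.82518315 493.72557583 230.81842483] [-2.03160963e-04  1.72017856e-01  9.85093674e-01 -5.18962804e-04] [0.17541474 0.07023377 0.68724551]
```

View pics/top1.png

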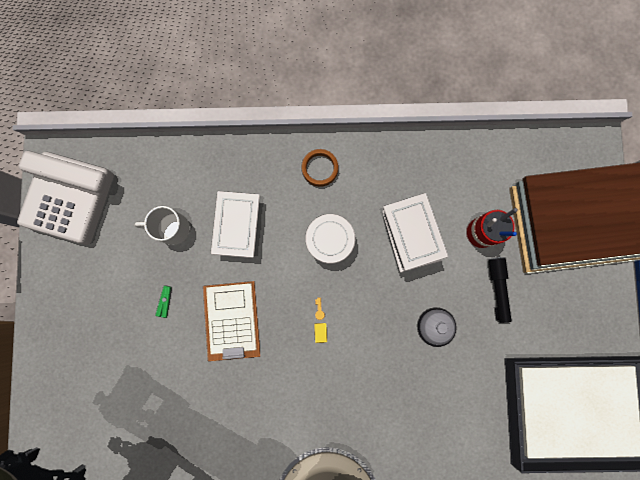

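View pics/side1.png

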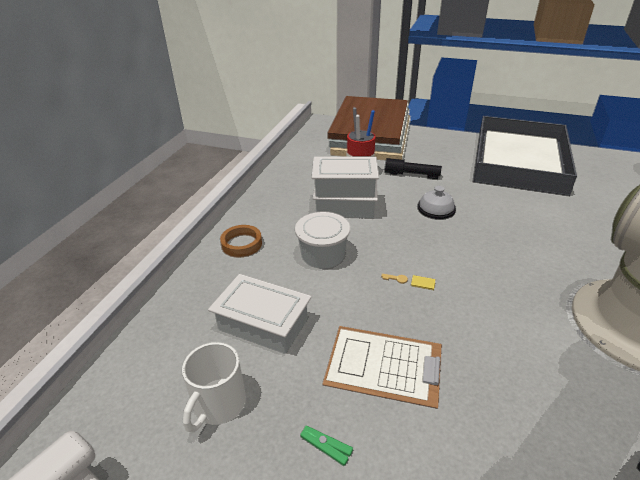

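The top view shows the bell at (437,327), the stack at (415,232), with the tub and the single box to its left, and the sign box at (230,300). The side view confirms which lunch is stacked. The camera rotation is given as a quaternion, so I'll convert it.

```bash
sed -i 's/^def pts/from scipy.spatial.transform import Rotation as Ro\ndef Rm(c):\n    w,x,y,z=c["rotation"]; return Ro.from_quat([x,y,z,w]).as_matrix()\ndef pts/; s/np.array(c\["rotation"\])/Rm(c)/' h.py
python3 - <<'E'
from h import *
import pickle
t=pickle.load(open("top.pkl","rb")); s=pickle.load(open("side.pkl","rb"))
T=pts(t);S=pts(s)
print("counter z",np.nanmedian(T[380:400,300:350,2]),np.nanmedian(S[300:310,340:370,2]))
def mid(W,u0,u1,v0,v1,lo,hi):
    A=W[v0:v1,u0:u1]; m=(A[...,2]>lo)&(A[...,2]<hi); p=A[m]
    r=cv2.minAreaRect(p[:,:2].astype(np.float32)); return np.round(r[0]),np.round(r[1]),round(r[2]),np.round(np.median(p[:,2]),1),len(p)
print("stack T",mid(T,370,460,180,285,105,130)); print("stack S",mid(S,300,385,150,220,105,130))
print("dome T",mid(T,410,465,300,355,15,80)); print("plungerT",mid(T,410,465,300,355,52,80));print("plungerS",mid(S,415,460,178,218,52,80))
print("single",mid(T,205,270,185,265,48,70)); print("tub",mid(T,300,360,205,275,64,90))
g=cv2.cvtColor(t["pixels"],cv2.COLOR_RGB2GRAY)
for n,c,(u0,u1,v0,v1) in(("T",t,(210,250,288,312)),("S",s,(334,374,334,382))):
    g=cv2.cvtColor(c["pixels"],cv2.COLOR_RGB2GRAY)[v0:v1,u0:u1]
    k,_,st,ce=cv2.connectedComponentsWithStats((g<150).astype(np.uint8))
    for i in range(1,k):
        if st[i,4]>25: x,y,w,h=st[i,:4]; print("sign",n,st[i],ray(c,u0+x+(w-1)/2,v0+y+(h-1)/2,5).round(1))
cv2.imwrite("pics/bell.png",np.hstack([cv2.resize(c["pixels"][b:b+50,a:a+60,::-1],(390,325),interpolation=0) for c,a,b in((t,407,302),(s,407,175))]))
print("tall",[ (n,np.nanmax(T[b:d,a:e,2]).round()) for n,a,e,b,d in(("can",465,515,205,250),("books",520,640,165,270),("mug",130,190,200,245))])
E
```

```text
counter z 0.5216129347923015 0.41778344317276606
stack T (array([ 613., -203.]), array([150., 101.]), 17, np.float64(116.7), 3080)
stack S (array([ 610., -200.]), array([150., 104.]), 17, np.float64(116.2), 1507)
dome T (array([ 397., -265.]), array([81., 81.]), 24, np.float64(36.6), 986)
plungerT (array([ 397., -265.]), array([22., 22.]), 86, np.float64(60.6), 90)
plungerS (array([ 396., -264.]), array([21., 24.]), 10, np.float64(59.7), 58)
single (array([645., 205.]), array([101., 151.]), 84, np.float64(58.7), 2714)
tub (array([605., -16.]), array([112., 111.]), 90, np.float64(75.2), 1918)
sign T [ 6  2 28  3 31] [489.1 226.6   5. ]
sign S [ 0  0  5 16 36] [505.7 204.7   5. ]
sign S [10  4 26 12 38] [470.9 198.3   5. ]
sign S [ 4 21 27 22 58] [467.7 244.9   5. ]
tall [('can', np.float64(181.0)), ('books', np.float64(74.0)), ('mug', np.float64(96.0))]
```

View pics/bell.png

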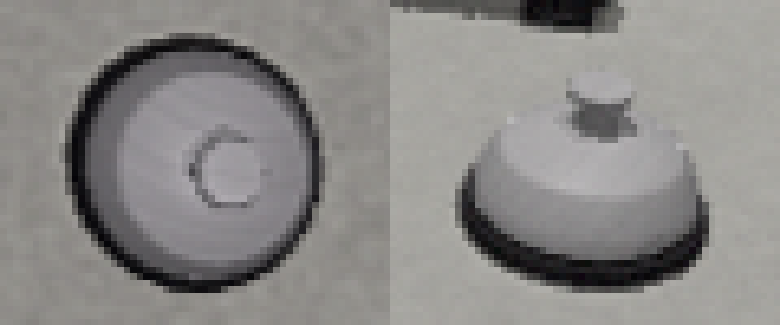

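Bell at about (397,-265), plunger top at z 60; stack lid at (612,-202,116). I'll start moving toward the bell with the fingers closing, and get the sign box from its contour.

Call:
play_rows --pt "0.6 -0.7 0 0 0 0 -1" --pt "0.6 -0.7 0 0 0 0 -1" --pt "0.6 -0.7 0 0 0 0 -1" --pt "0.6 -0.7 0 0 0 0 -1" --pt "0.6 -0.7 0 0 0 0 -1" --pt "0.6 -0.7 0 0 0 0 -1" --pt "0.6 -0.7 0 0 0 0 -1" --pt "0.6 -0.7 0 0 0 0 -1"

```text
time_s: 0.77
eef_pos: [370.7, 268.3, 231.2]
ee_rot: [-0.0, 0.172, 0.985, -0.0]
force: [1.6, 1.1, -0.0]
grip_width: -0.0
```

```bash
python3 - <<'E'
from h import *
import pickle
t=pickle.load(open("top.pkl","rb")); s=pickle.load(open("side.pkl","rb"))
for n,c,(a,b),(u0,u1,v0,v1) in(("T",t,(230,300),(195,270,275,370)),("S",s,(354,357),(320,450,322,410))):
    big=cv2.resize(c["pixels"][v0:v1,u0:u1],None,fx=6,fy=6,interpolation=cv2.INTER_CUBIC)
    g=cv2.cvtColor(big,cv2.COLOR_RGB2GRAY); f=lambda p:ray(c,u0+(p[0]+.5)/6-.5,v0+(p[1]+.5)/6-.5,5)[:2]
    w=(g>170).astype(np.uint8)
    _,L=cv2.connectedComponents(w,connectivity=4); q=L[int((b-v0)*6),int((a-u0)*6)]
    m=L==q; P=np.array([f((x,y)) for y,x in np.argwhere(m)[::7]]); print(n,"inner",q,cv2.minAreaRect(P.astype(np.float32)))
    h=cv2.cvtColor(big,cv2.COLOR_RGB2HSV); o=(h[...,1]>120)&(h[...,2]>80)
    P=np.array([f((x,y)) for y,x in np.argwhere(o)[::7]]); print(n,"board",cv2.minAreaRect(P.astype(np.float32)))
E
```

```text
T inner 1 ((424.6817932128906, 223.88906860351562), (159.12664794921875, 109.3563232421875), 4.297579288482666)
T board ((418.7474365234375, 222.48365783691406), (179.30763244628906, 124.73631286621094), 4.407679080963135)
S inner 24 ((467.72607421875, 225.76991271972656), (38.52717208862305, 67.59780883789062), 4.309165000915527)
S board ((417.03466796875, 224.15673828125), (177.8096466064453, 124.26693725585938), 4.323116779327393)
```

Both views agree on the sign box: (468,226).

Call:
play_rows --pt "0 -1 0 0 0 0 -1" --pt "0 -1 0 0 0 0 -1" --pt "0 -1 0 0 0 0 -1" --pt "0 -1 0 0 0 0 -1" --pt "0 -1 0 0 0 0 -1" --pt "0 -1 0 0 0 0 -1" --pt "0 -1 0 0 0 0 -1" --pt "0 -1 0 0 0 0 -1"

```text
time_s: 1.43
eef_pos: [369.3, -51.9, 231.3]
ee_rot: [0.0, 0.172, 0.985, -0.0]
force: [1.3, -0.3, -0.1]
grip_width: 0.002
```

Call:
play_rows --pt "0.1 -0.9 -0.3 0 0 0 -1" --pt "0.1 -0.9 -0.3 0 0 0 -1" --pt "0.1 -0.9 -0.3 0 0 0 -1" --pt "0.1 -0.9 -0.3 0 0 0 -1" --pt "0.1 -0.9 -0.3 0 0 0 -1" --pt "0.1 -0.8 -0.3 0 0 0 -1" --pt "0 0 0 0 0 0 -1" --pt "0 0 0 0 0 0 -1"

```text
time_s: 2.1
eef_pos: [393.4, -262.7, 158.2]
ee_rot: [-0.001, 0.173, 0.985, 0.001]
force: [-0.8, 1.1, 0.0]
grip_width: -0.001
```

Call:
play_rows --pt "0.09 -0.05 -0.5 0 0 0 -1" --pt "0 0 -0.5 0 0 0 -1" --pt "0 0 -0.5 0 0 0 -1" --pt "0 0 -0.5 0 0 0 -1" --pt "0 0 -0.2 0 0 0 -1" --pt "0 0 0 0 0 0 -1" --pt "0 0 0 0 0 0 -1"

```text
time_s: 2.68
eef_pos: [397.9, -263.8, 72.1]
ee_rot: [0.0, 0.172, 0.985, -0.0]
force: [0.2, 0.4, 1.0]
grip_width: 0.002
```

```bash
python3 - <<'E'
from h import *
print(sensors.sense()["eef_pos"])
c=capture("side"); t=capture("top")
cv2.imwrite("pics/b2.png",np.hstack([cv2.resize(x["pixels"][b:b+100,a:a+100,::-1],(400,400),interpolation=0) for x,a,b in((c,390,130),(t,387,277))]))
E
```

```text
[ 397.9136051  -263.76065768   72.12621223]
```

View pics/b2.png

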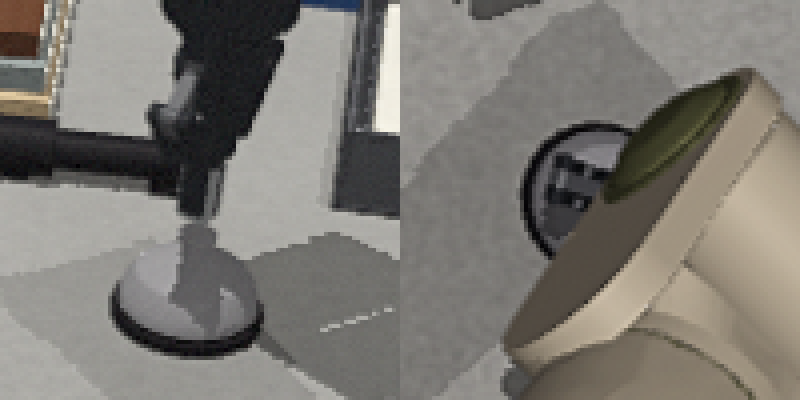

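The shut fingertips stand about 12 mm above the plunger, centred on it. I'll press in small steps.

Call:
play_rows --pt "0 0 -0.1 0 0 0 -1" --pt "0 0 -0.1 0 0 0 -1" --pt "0 0 -0.1 0 0 0 -1" --pt "0 0 -0.05 0 0 0 -1" --pt "0 0 -0.05 0 0 0 -1" --pt "0 0 0 0 0 0 -1" --pt "0 0 0 0 0 0 -1"

```text
time_s: 3.37
eef_pos: [397.7, -264.2, 55.4]
ee_rot: [0.0, 0.172, 0.985, -0.0]
force: [0.5, 0.8, 4.1]
grip_width: 0.003
```

Call:
play_rows --pt "0 0 -0.03 0 0 0 -1" --pt "0 0 -0.02 0 0 0 -1" --pt "0 0 0 0 0 0 -1" --pt "0 0 0 0 0 0 -1"

```text
time_s: 3.7
eef_pos: [397.8, -264.3, 54.0]
ee_rot: [0.0, 0.172, 0.985, -0.0]
force: [-1.1, 1.6, 11.7]
grip_width: -0.001
```

The force jumped to 11.7 N, so the plunger has bottomed. Now lift and go to the stack.

Call:
play_rows --pt "0 0 0.5 0 0 0 -1" --pt "0 0 0.9 0 0 0 -1" --pt "0 0 0.9 0 0 0 -1" --pt "0 0 0.9 0 0 0 -1" --pt "0 0 0 0 0 0 -1"

```text
time_s: 4.12
eef_pos: [399.3, -265.8, 187.2]
ee_rot: [0.004, 0.172, 0.985, -0.003]
force: [0.1, -0.3, 1.1]
grip_width: -0.001
```

Call:
play_rows --pt "0.9 0.26 0 0 0 0 -1" --pt "0.9 0.26 0 0 0 0 -1" --pt "0.9 0.26 0 0 0 0 -1" --pt "0.9 0.26 0 0 0 0 -1" --pt "0.9 0.26 0 0 0 0 -1" --pt "0.8 0.26 0 0 0 0 -1" --pt "0 0 0 0 0 0 -1" --pt "0 0 0 0 0 0 -1"

```text
time_s: 4.78
eef_pos: [610.0, -200.8, 179.6]
ee_rot: [-0.001, 0.171, 0.985, 0.0]
force: [-0.5, -0.2, -0.3]
grip_width: 0.002
```

Call:
play_rows --pt "0.03 -0.03 -0.3 0 0 0 -1" --pt "0 0 -0.3 0 0 0 -1" --pt "0 0 -0.2 0 0 0 -1" --pt "0 0 0 0 0 0 -1" --pt "0 0 0 0 0 0 -1" --pt "0 0 0 0 0 0 -1" --pt "0 0 0 0 0 0 -1" --pt "0 0 0 0 0 0 -1"

```text
time_s: 5.45
eef_pos: [610.9, -203.0, 149.9]
ee_rot: [0.0, 0.172, 0.985, -0.0]
force: [-0.2, 0.2, 0.2]
grip_width: -0.001
```

```bash
python3 - <<'E'
from h import *
print(sensors.sense()["eef_pos"])
c=capture("side"); cv2.imwrite("pics/s3.png",cv2.resize(c["pixels"][90:240,270:470,::-1],(800,600)))
E
```

```text
[ 610.87533699 -203.04536266  149.91287787]
```

View pics/s3.png

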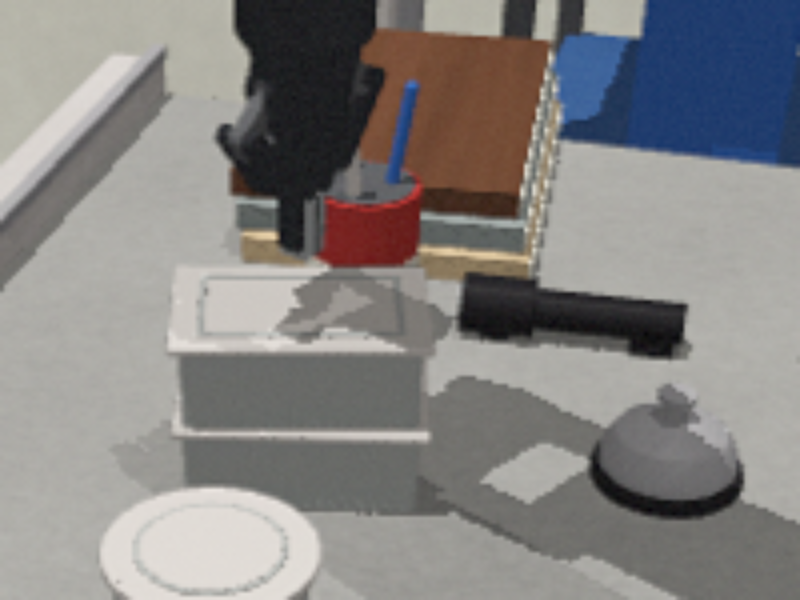

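Call:
play_rows --pt "0 0 0 0 0 0 -1" --pt "0 0 0 0 0 0 -1" --pt "0 0 0 0 0 0 -1" --pt "0 0 0 0 0 0 -1" --pt "0 0 0 0 0 0 -1" --pt "0 0 0 0 0 0 -1" --pt "0 0 0 0 0 0 -1" --pt "0 0 0 0 0 0 -1"

```text
time_s: 6.17
eef_pos: [610.7, -202.9, 149.3]
ee_rot: [-0.0, 0.172, 0.985, -0.0]
force: [0.7, 0.0, -0.4]
grip_width: -0.003
```

Call:
play_rows --pt "0 0 0 0 0 0 -1" --pt "0 0 0 0 0 0 -1" --pt "0 0 0 0 0 0 -1" --pt "0 0 0 0 0 0 -1" --pt "0 0 0 0 0 0 -1" --pt "0 0 0 0 0 0 -1" --pt "0 0 0 0 0 0 -1" --pt "0 0 0 0 0 0 -1"

```text
time_s: 6.83
eef_pos: [610.8, -202.9, 149.3]
ee_rot: [0.0, 0.172, 0.985, -0.0]
force: [0.1, 0.8, 0.6]
grip_width: 0.003
```

Call:
play_rows --pt "0 0 0 0 0 0 -1" --pt "0 0 0 0 0 0 -1" --pt "0 0 0 0 0 0 -1" --pt "0 0 0 0 0 0 -1" --pt "0 0 0 0 0 0 -1" --pt "0 0 0 0 0 0 -1" --pt "0 0 0 0 0 0 -1" --pt "0 0 0 0 0 0 -1"

```text
time_s: 7.5
eef_pos: [610.8, -202.9, 149.3]
ee_rot: [0.0, 0.172, 0.985, -0.0]
force: [-0.1, 0.2, 0.6]
grip_width: -0.001
```

Call:
play_rows --pt "0 0 0 0 0 0 -1" --pt "0 0 0 0 0 0 -1" --pt "0 0 0 0 0 0 -1" --pt "0 0 0 0 0 0 -1" --pt "0 0 0 0 0 0 -1" --pt "0 0 0 0 0 0 -1" --pt "0 0 0 0 0 0 -1" --pt "0 0 0 0 0 0 -1"

```text
time_s: 8.17
eef_pos: [610.8, -202.9, 149.3]
ee_rot: [0.0, 0.172, 0.985, -0.0]
force: [0.2, -0.2, 0.5]
grip_width: 0.002
```

Held for 2.7 s, 33 mm above the lid. The plunger is back up. I'll rise and go round, clear of the other lunches, to the form.

Call:
play_rows --pt "0 0 0.9 0 0 0 -1" --pt "0 0 0.9 0 0 0 -1" --pt "-0.9 0.3 0 0 0 0 -1" --pt "-0.9 0.3 0 0 0 0 -1" --pt "-0.9 0.3 0 0 0 0 -1" --pt "-0.9 0.3 0 0 0 0 -1" --pt "-0.4 0.8 0 0 0 0 -1" --pt "0 0.9 0 0 0 0 -1"

```text
time_s: 8.83
eef_pos: [448.2, -86.7, 221.6]
ee_rot: [-0.0, 0.174, 0.985, -0.0]
force: [2.5, 0.4, 0.6]
grip_width: -0.002
```

Call:
play_rows --pt "0 0.95 0 0 0 0 -1" --pt "0 0.95 0 0 0 0 -1" --pt "0 0.95 0 0 0 0 -1" --pt "0 0.95 0 0 0 0 -1" --pt "0 0.95 0 0 0 0 -1" --pt "0 0.95 0 0 0 0 -1" --pt "0 0.95 0 0 0 0 -1" --pt "0 0 0 0 0 0 -1"

```text
time_s: 9.5
eef_pos: [449.9, 184.2, 221.4]
ee_rot: [0.0, 0.169, 0.986, 0.001]
force: [0.1, 0.4, 0.5]
grip_width: 0.002
```

Call:
play_rows --pt "0.22 0.52 -0.5 0 0 0 -1" --pt "0.22 0.52 -0.5 0 0 0 -1" --pt "0 0 -0.9 0 0 0 -1" --pt "0 0 -0.9 0 0 0 -1" --pt "0 0 -0.7 0 0 0 -1" --pt "0 0 -0.5 0 0 0 -1" --pt "0 0 -0.3 0 0 0 -1" --pt "0 0 0 0 0 0 -1"

```text
time_s: 10.17
eef_pos: [467.1, 220.2, 47.0]
ee_rot: [-0.002, 0.172, 0.985, -0.001]
force: [0.1, 1.1, -0.7]
grip_width: -0.005
```

```bash
python3 - <<'E'
from h import *
print(sensors.sense()["eef_pos"])
c=capture("side"); cv2.imwrite("pics/f4.png",cv2.resize(c["pixels"][260:440,260:500,::-1],(800,600)))
E
```

```text
[467.06989728 220.16489516  46.96793249]
```

View pics/f4.png

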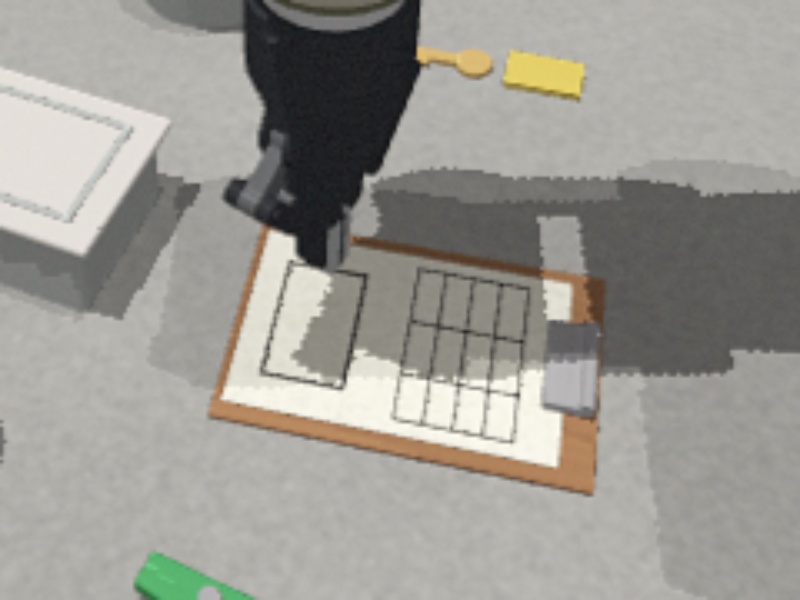

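The tip is just above the signing box and still settling. I'll nudge it to (468,226,~35) and hold.

Call:
play_rows --pt "0 0.14 -0.15 0 0 0 -1" --pt "0 0 -0.1 0 0 0 -1" --pt "0 0 0 0 0 0 -1" --pt "0 0 0 0 0 0 -1"

```text
time_s: 10.55
eef_pos: [468.5, 226.5, 39.6]
ee_rot: [0.0, 0.172, 0.985, 0.0]
force: [-0.2, -0.4, 0.5]
grip_width: 0.004
```

Call:
play_rows --pt "0 0 0 0 0 0 -1" --pt "0 0 0 0 0 0 -1" --pt "0 0 0 0 0 0 -1" --pt "0 0 0 0 0 0 -1" --pt "0 0 0 0 0 0 -1" --pt "0 0 0 0 0 0 -1" --pt "0 0 0 0 0 0 -1" --pt "0 0 0 0 0 0 -1"

```text
time_s: 11.22
eef_pos: [468.4, 226.3, 39.3]
ee_rot: [0.0, 0.172, 0.985, 0.0]
force: [-1.0, 1.0, 0.2]
grip_width: -0.002
```

Call:
play_rows --pt "0 0 0 0 0 0 -1" --pt "0 0 0 0 0 0 -1" --pt "0 0 0 0 0 0 -1" --pt "0 0 0 0 0 0 -1" --pt "0 0 0 0 0 0 -1" --pt "0 0 0 0 0 0 -1" --pt "0 0 0 0 0 0 -1" --pt "0 0 0 0 0 0 -1"

```text
time_s: 11.88
eef_pos: [468.4, 226.3, 39.3]
ee_rot: [0.0, 0.172, 0.985, -0.0]
force: [-0.4, -0.2, -0.1]
grip_width: 0.004
```

Call:
play_rows --pt "0 0 0 0 0 0 -1" --pt "0 0 0 0 0 0 -1" --pt "0 0 0 0 0 0 -1" --pt "0 0 0 0 0 0 -1" --pt "0 0 0 0 0 0 -1" --pt "0 0 0 0 0 0 -1" --pt "0 0 0 0 0 0 -1" --pt "0 0 0 0 0 0 -1"

```text
time_s: 12.55
eef_pos: [468.4, 226.3, 39.3]
ee_rot: [-0.0, 0.172, 0.985, -0.0]
force: [0.3, 0.4, -0.8]
grip_width: -0.0
```

Call:
play_rows --pt "0 0 0 0 0 0 -1" --pt "0 0 0 0 0 0 -1" --pt "0 0 0 0 0 0 -1" --pt "0 0 0 0 0 0 -1" --pt "0 0 0 0 0 0 -1" --pt "0 0 0 0 0 0 -1" --pt "0 0 0 0 0 0 -1" --pt "0 0 0 0 0 0 -1"

```text
time_s: 13.22
eef_pos: [468.4, 226.3, 39.3]
ee_rot: [-0.0, 0.172, 0.985, -0.0]
force: [0.5, 0.2, -0.7]
grip_width: -0.001
```

Held for 2.7 s. Now retreat straight up, check that nothing moved, and hand in.

Call:
play_rows --pt "0 0 0.6 0 0 0 -1" --pt "0 0 0.9 0 0 0 -1" --pt "-0.3 0 0.9 0 0 0 -1" --pt "-0.3 0 0.9 0 0 0 -1" --pt "-0.3 0 0.9 0 0 0 -1" --pt "0 0 0 0 0 0 -1" --pt "0 0 0 0 0 0 -1" --pt "0 0 0 0 0 0 -1"

```text
time_s: 13.88
eef_pos: [432.2, 226.2, 206.7]
ee_rot: [-0.0, 0.172, 0.985, -0.0]
force: [0.6, -0.2, -0.2]
grip_width: -0.001
```

```bash
python3 - <<'E'
from h import *
c=capture("top"); T=pts(c)
def mid(u0,u1,v0,v1,lo,hi):
    A=T[v0:v1,u0:u1]; p=A[(A[...,2]>lo)&(A[...,2]<hi)]
    return np.round(cv2.minAreaRect(p[:,:2].astype(np.float32))[0]),np.median(p[:,2]).round(1)
print("stack",mid(370,460,180,285,105,130),"plunger",mid(410,465,300,355,52,80),"tub",mid(300,360,205,275,64,90),"single",mid(205,270,185,265,48,70))
cv2.imwrite("pics/end.png",c["pixels"][...,::-1]); s=sensors.sense(); print(s["eef_pos"],s["force"])
print(order.finish_job())
E
```

```text
stack (array([ 612., -203.]), np.float64(116.7)) plunger (array([ 397., -265.]), np.float64(60.0)) tub (array([605., -16.]), np.float64(75.2)) single (array([645., 205.]), np.float64(58.7))
[432.0719363  226.14833125 206.11196839] [ 0.80405326 -0.02416062  1.17864991]
the job is handed in; nothing more can be done
None
```

View pics/end.png

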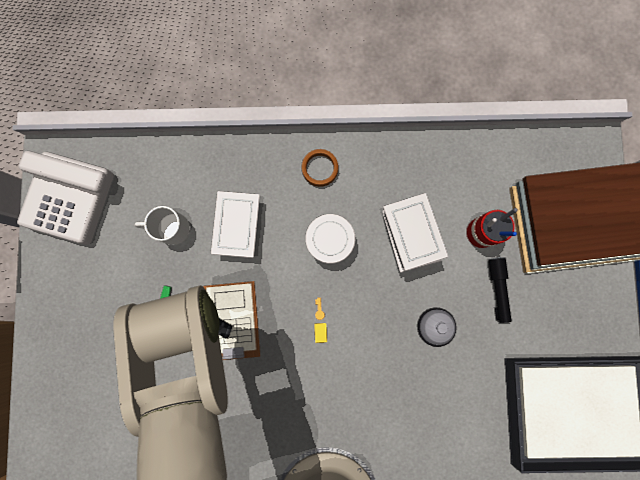

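I rang the bell, pointed at the stacked lunch, then pointed at the signing box, and handed the job in at about 14 s. `finish_job` gives no verdict, so success isn't confirmed by the system.

- **Bell:** I pressed the plunger to its stop, about 6 mm down, where the force rose to 11.7 N. It came back up to 60 mm.
- **Stacked lunch:** I held the closed fingertips about 33 mm above the middle of the upper lid for about 2.7 s.
- **Signing box:** I held them about 34 mm above its middle for about 2.7 s.
- **Last checks:** The stack, tub, single box and plunger measured within 1 mm of where they were at the start. In the last picture everything else in view looks unmoved; the arm hides most of the peg there. The arm ended about 206 mm above the counter, touching nothing. No check failed or disagreed.

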